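# Lock a filter cartridge into its bayonet dock

## Robot

A 6-joint arm with a two-finger parallel gripper is mounted at the origin on a cart in front of the work surface, level with it; the furniture and walls round the work are solid. World frame = base frame: x ahead of the robot, y to its left, z up, the work surface at z = 0. Lengths are in m, angles in rad, forces in N, time in s.
With the tool pointing down it reaches from about 0.35 to 0.975 m from the base axis. Payload 4.9 kg.
Tool frame: the origin (TCP) lies at the very end of the fingers, on their centre line; the grasp point (between the pads) lies 19 mm behind it; x points along the fingers, y is the direction in which the jaws open and shut, and the axes are right-handed (so a half turn about x gives the same grasp; the last joint's range is limited). The gripper opens to 85 mm and grips with 20 to 120 N. Pads are 22 mm wide; open, the fingers measure 114 mm over their backs; the gripper's body (76 mm by 85 mm) begins 54 mm behind the grasp point. The pads swing forward as they close: fully open they stand 13 mm farther back than shut.
Start: joints at [-1.23, 0.053, 1.613, -0, 1.476, -0.119], TCP at [0.277, -0.56, 0.231] pointing down, gripper open.
Joint ranges: [-3.01, 3.01], [-1.01, 2.22], [0.06, 2.58], [-1.02, 4.17], [0.09, 2.62], [-3.14, 3.14]. Speed limits (rad/s): [2.57, 2.57, 3.14, 3.14, 3.14, 3.14].

## Interface

Orientations are given as a unit quaternion [w, x, y, z].
In Python, from plant import manip gives the robot as it stands.
- The arm moves only by the tool play_rows, never from a script. Its argument "plan" is a list of rows, each a list of 5 numbers: the shift along the tool's x, y, z in mm, then the turn about the tool's x in rad, then the closure, from -1 (fully open) to 1 (shut). A call has 1 to 8 rows; each row is the pose to reach, as a shift and turn from the pose commanded when the call began, along the tool's axes at that moment; what a row does not reach only later rows make up. A row lasts 1/8 s, in which the tool goes at most 62.5 mm and 10.7 degrees, less where a joint would pass 70% of its speed; a pose out of reach is approached as far as the arm can. A call with a gripper value outside its range is refused whole. The fingers move at their own pace and stop on an object; the grip force is fixed at half the most. Time passes only in rows, so rows that repeat a pose let the fingers close. It gives the time, the measured TCP pose, the force and the opening at its end, in the units of the state.
- manip.state(): the state, without advancing time (a new reading comes with each control period).
- manip.grab_frame(name): name is "scene" or "side" or "wrist"; returns a dict with "img" (420x560x3 uint8, red, green, blue), "range_z" (420x560 float32, m along the optical axis (not along the pixel's ray), 0 where there is no reading), "fx", "fy", "cx", "cy" (pixels), "origin" and "rotation" of the camera in the world. Camera axes: x right, y up, looking along -z (the intrinsics and any distortion apply to the point x, -y, -z); pixel columns grow to the right and rows downward; lengths in m; the calibration is good to about 2 mm. A picture is of the moment at which its call begins.
- manip.job_done(): hands the job in, once; it reports no verdict.
The state is a dict: "time": time; "joint_pos": joint angles; "joint_vel": joint speeds; "joint_efforts": joint torques, N m; "tool_pos": TCP position; "tool_rot": TCP orientation; "contact_force": force on the tool from outside, world axes, zero at the start; "ft_torque": the same for the moment, N m; "gripper_width": opening from 0.0 (shut) to 1.0 (fully open).
Only numpy, scipy, OpenCV 4.12 (cv2) and the standard library are available. Lean on these libraries where they do the work, as an engineer would, in place of code of your own. Each camera call takes 0.05 s, during which the arm holds its last target. There are 200 camera calls.

## Task

Fit the filter cartridge that has two lugs at its foot into the bayonet dock: stand it in the dock with the lugs in the gaps between the two claws, push it down against the spring and give it a quarter turn clockwise (seen from above), so that both lugs are held squarely under the claws when you let go. Leave the other cartridge, the one with a plain round foot, where it stands.

Things in the scene. Friction and masses are not known exactly. Their poses are not given: they have to be found in the camera images.
- cartridge_mid (a point): Bayonet cartridge: white upright drum, 52 mm across, 94 mm tall in all, 0.2 kg. Point on its axis, 47 mm above its underside; z up. On the drum's top (13 mm above the point) a bar handle to grip: 50 mm along x, 16 mm thick along y, 34 mm high. At the foot two lugs along +x and -x, to 48 mm from the axis, 18 mm wide, 8 mm thick, upper faces 35 mm below the point. A half turn makes no difference.
- plain_mid (a point): The other cartridge, to be left alone: same drum, handle and size, but with a plain round flange 62 mm across at its foot in place of lugs. Point on its axis, 47 mm above its underside; handle along x.
- dock_base (a point): Bayonet dock, fixed: round grey base 148 mm across, 12 mm thick, hose nozzle at +x. Point at the centre of its underside (bench level), z up. Two aluminium claws on its x axis, at +x and -x: slabs 44 mm wide along y, 34 to 68 mm from the axis, underside 36, top 44 mm up; open gaps at +y and -y. Lugs go in along y, turn clockwise under the claws to lie along x; stops there (8 deg play).
- plate (a joint): Sprung black plate, 60 mm across, in the dock's middle, on which the cartridge stands. Value: m pressed down, 0 to 0.012; its top is 30 mm above the bench at 0. Takes 5 N to start, 10 N at the bottom; the cartridge's weight alone does not move it. Lugs pass under the claws from 0.006 on (best 0.009 to 0.011); on release the spring lifts the cartridge against the claws and the plate stays at 0.006.

How it is judged:
By the outcome, as a careful person would: the job done as asked, in the order asked, and still so for the second after the job is handed in, with the robot touching nothing.
It also fails if it takes over 38 s, if anything falls off the work surface, if the arm or the gripper's body presses on something with over 40 N, if the wrist force passes 120 N, or if a joint passes its speed limit or range.

## Working session

There is one attempt and no reset: what is moved stays moved. The work goes in short steps, Python scripts to look and compute and a tool call to move; the robot and the scene stay as the last step left them, time stands still between calls to the robot, and variables do not carry over. Pictures are saved under pics/ and viewed, about 8 in all and at most 12, crops included, and the job is handed in when it is done.

Besides the shell and the picture viewer there is one more tool, called as name(argument=value, ...) on one line, values as JSON. play_rows: Moves the arm, as the interface text tells. Its arguments: {"type":"object","properties":{"plan":{"type":"array"}},"required":["plan"]}

```bash
mkdir -p pics
cat > h.py <<'E'
import numpy as np, cv2
from plant import manip
def grab(n, save=None):
    f=manip.grab_frame(n)
    if save: cv2.imwrite('pics/'+save+'.png', f['img'][:,:,::-1])
    return f
def pts(f):
    z=f['range_z']; v,u=np.mgrid[:z.shape[0],:z.shape[1]]
    c=np.stack([(u-f['cx'])/f['fx']*z,-(v-f['cy'])/f['fy']*z,-z],-1)
    return c@np.array(f['rotation']).T+np.array(f['origin'])
E
python3 - <<'E'
from h import *
a=grab('scene','s0'); b=grab('side','d0')
cv2.imwrite('pics/both.png',cv2.resize(np.hstack([a['img'],b['img']])[:,:,::-1],(800,300)))
for f in (a,b): print(f['origin'],f['fx'],f.keys())
print(manip.state())
E
```

```text
[ 0.77001658 -0.40644159  0.68922969] 496.5334098322232 dict_keys(['img', 'range_z', 'fx', 'fy', 'cx', 'cy', 'origin', 'rotation'])
[ 0.47041883 -0.7116989   0.37319813] 415.6325072530153 dict_keys(['img', 'range_z', 'fx', 'fy', 'cx', 'cy', 'origin', 'rotation'])
{'time': 0.1, 'joint_pos': array([-1.23000603e+00,  5.32901359e-02,  1.61419128e+00,  6.30847108e-06,
        1.47601529e+00, -1.19008787e-01]), 'joint_vel': array([-0.0015241 , -0.00065608, -0.00357673, -0.00184379,  0.00096139,
       -0.00038428]), 'joint_efforts': array([-6.07759739e-04, -3.94906282e+01, -3.71363032e+01, -9.08789434e-05,
        3.91087029e-03,  4.40383431e-06]), 'tool_pos': array([ 0.27715606, -0.55953726,  0.23016574]), 'tool_rot': array([-0.16046571, -0.68842975, -0.1618043 ,  0.68857433]), 'contact_force': array([ 0.66646967, -0.20212224, -0.76602832]), 'ft_torque': array([ 0.0187994 ,  0.0307608 , -0.04044649]), 'gripper_width': 1.000074307946404}
```

View pics/s0.png

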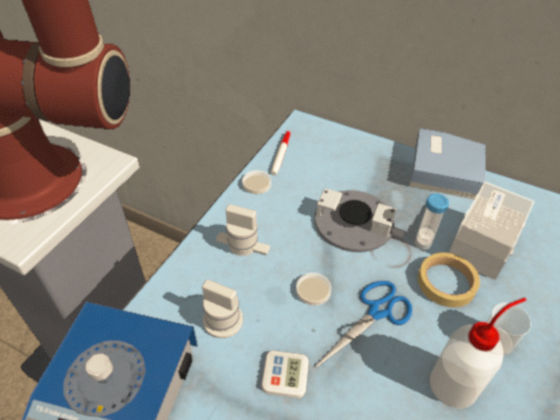

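View pics/d0.png

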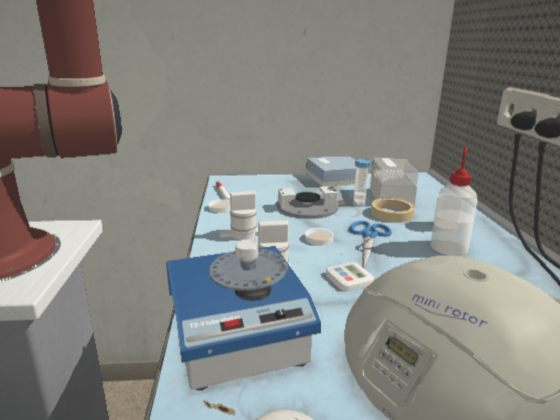

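The scene view shows the lugged cartridge at about (241,232), with a lug at (262,249). The plain one is at (222,310) and the dock at (355,217), with a blue-capped tube close by at (430,220). Next I get positions from depth.

Run:
```python
from h import *
f=grab('scene'); P=pts(f); np.save('P.npy',P)
for n,(u0,u1,v0,v1) in dict(mid=(210,285,195,265),plain=(190,255,270,345),dock=(300,425,180,260)).items():
    Q=P[v0:v1,u0:u1].reshape(-1,3); V,U=np.mgrid[v0:v1,u0:u1]; 
    print(n,np.histogram(Q[:,2],bins=np.arange(-.01,.13,.005)))
    def rep(lo,hi):
        m=(Q[:,2]>lo)&(Q[:,2]<hi)
        if m.sum()>5:
            q=Q[m][:,:2].astype(np.float32); r=cv2.minAreaRect(q*1000); print(lo,hi,m.sum(),q.mean(0),r)
    if n!='dock':
        for lo,hi in((.088,.1),(.057,.064),(.004,.014)):rep(lo,hi)
    else:
        for lo,hi in((.009,.015),(.026,.033),(.040,.048)):rep(lo,hi)
for u,v in((430,205),(450,150),(258,182),(282,150),(300,120),(314,288)): print(u,v,P[v,u])
```

```text
Traceback (most recent call last):
  File "h.py", line 10, in pts
    return c@np.array(f['rotation']).T+np.array(f['origin'])
           ~^~~~~~~~~~~~~~~~~~~~~~~~~~
ValueError: matmul: Input operand 1 has a mismatch in its core dimension 0, with gufunc signature (n?,k),(k,m?)->(n?,m?) (size 4 is different from 3)
```

Rotation is a quaternion [w,x,y,z].

```bash
sed -i "s/np.array(f\['rotation'\]).T/R.from_quat(f['rotation'],scalar_first=True).as_matrix().T/; 1i from scipy.spatial.transform import Rotation as R" h.py
python3 - <<'E'
from h import *
f=grab('scene'); P=pts(f); np.save('P.npy',P)
for n,(u0,u1,v0,v1) in dict(mid=(210,285,195,265),plain=(190,255,270,345),dock=(300,425,180,260)).items():
    Q=P[v0:v1,u0:u1].reshape(-1,3)
    print(n,np.histogram(Q[:,2],bins=np.arange(-.01,.13,.005))[0])
    def rep(lo,hi):
        m=(Q[:,2]>lo)&(Q[:,2]<hi)
        if m.sum()>5:
            q=Q[m][:,:2].astype(np.float32); r=cv2.minAreaRect(q*1000); print(lo,hi,m.sum(),q.mean(0),r)
    if n!='dock':
        for lo,hi in((.088,.1),(.057,.064),(.004,.014)):rep(lo,hi)
    else:
        for lo,hi in((.009,.015),(.026,.033),(.040,.048)):rep(lo,hi)
for u,v in((430,205),(450,150),(258,182),(282,150),(300,120),(314,288)): print(u,v,P[v,u])
E
```

```text
mid [   0   46 3430  195  233   34   44   68   55   56   60   41   68  134
  157   62   53   65   57   66  200   42    0    0    0    0    0    0]
0.088 0.1 267 [0.4656571  0.05640682] ((464.5661926269531, 57.49620819091797), (49.34920883178711, 17.1219482421875), 6.7132697105407715)
0.057 0.064 260 [0.46785474 0.0453065 ] ((468.8046875, 47.78459167480469), (51.37297439575195, 28.976655960083008), 23.667823791503906)
0.004 0.014 783 [0.4635462  0.08470999] ((451.1641845703125, 97.700439453125), (138.75096130371094, 166.45123291015625), 28.456880569458008)
plain [   0   43 2812  141  256   35   52   70   67   65   74   49   98  216
  198   64   64   71   67   77  297   45    0    0    0    0    0    0]
0.088 0.1 366 [ 0.51598865 -0.08900583] ((515.0589599609375, -87.70648193359375), (49.96112823486328, 17.159744262695312), 3.586381673812866)
0.057 0.064 367 [ 0.51729906 -0.10248511] ((510.2347412109375, -106.56172180175781), (87.54389953613281, 43.44334411621094), 64.35368347167969)
0.004 0.014 673 [ 0.5122751  -0.07707448] ((496.3636779785156, -63.91917419433594), (106.86503601074219
[... 171 characters left out ...]
  0    0    0    0]
0.009 0.015 2302 [0.621423   0.19024293] ((647.15283203125, 230.85426330566406), (227.8898162841797, 160.60289001464844), 32.07017135620117)
0.026 0.033 752 [0.6245695  0.20467375] ((631.5830688476562, 247.5915069580078), (194.42117309570312, 154.36180114746094), 16.3287353515625)
0.04 0.048 751 [0.6231847  0.20307177] ((645.0125122070312, 207.76412963867188), (194.4653778076172, 47.713966369628906), 6.793600082397461)
430 205 [0.73697264 0.2004943  0.11184055]
450 150 [0.72627864 0.43015824 0.05291421]
258 182 [0.41685226 0.20061003 0.016708  ]
282 150 [0.4120078  0.31192162 0.01349602]
300 120 [0.39271113 0.43891972 0.0005911 ]
314 288 [0.61697768 0.02958768 0.01406625]
```

```bash
python3 - <<'E'
from h import *
P=np.load('P.npy'); f=grab('scene'); g=cv2.cvtColor(f['img'],cv2.COLOR_RGB2GRAY)
def comps(lo,hi,box,extra=None,amin=40,show=1):
    u0,u1,v0,v1=box; m=np.zeros(P.shape[:2],np.uint8)
    m[v0:v1,u0:u1]=((P[...,2]>lo)&(P[...,2]<hi))[v0:v1,u0:u1]
    if extra is not None:m&=extra.astype(np.uint8)
    k,l,s,c=cv2.connectedComponentsWithStats(m)
    for i in range(1,k):
        if s[i,4]>=amin:
            q=P[l==i][:,:2]*1000; r=cv2.minAreaRect(q.astype(np.float32))
            w=np.linalg.eigh(np.cov(q.T))[1][:,1]
            print(c[i].round(),s[i,4],'z',np.median(P[l==i][:,2]).round(4),np.round(r[0],1),np.round(r[1],1),round(r[2],1),'pca',round(np.degrees(np.arctan2(w[1],w[0]))%180,1))
print('handles');comps(.0895,.0975,(190,285,190,345))
print('lugs');comps(.004,.016,(215,275,225,262),amin=8)
print('claws');comps(.0415,.0475,(300,425,180,260))
print('plate');comps(.026,.034,(325,385,190,235),g<60)
print('base');comps(.0095,.0145,(300,400,180,260))
E
python3 -c "
import cv2
i=cv2.imread('pics/s0.png')[170:350,190:430];cv2.imwrite('pics/c0.png',cv2.resize(i,None,fx=3.3,fy=3.3,interpolation=cv2.INTER_CUBIC))"
```

```text
handles
[240. 212.] 249 z 0.0938 [464.8  57.5] [48.9 17.1] 6.7 pca 8.6
[219. 290.] 344 z 0.0937 [515.1 -87.7] [50.  17.1] 3.4 pca 2.6
lugs
[222. 238.] 112 z 0.0114 [424.   52.8] [19.4 33.6] 40.7 pca 140.6
[255. 250.] 260 z 0.0107 [480.4  56.8] [75.2 38.1] 24.7 pca 36.1
claws
[329. 199.] 334 z 0.0444 [565.5 199.4] [34.4 45. ] 5.4 pca 97.9
[383. 215.] 366 z 0.0444 [666.6 210.5] [34.1 47.7] 5.8 pca 97.9
plate
[355. 212.] 616 z 0.0303 [617.  203.5] [57.7 57.5] 62.4 pca 76.2
base
[351. 225.] 2110 z 0.0123 [617.3 204.3] [148.2 143.6] 61.6 pca 98.9
```

View pics/c0.png

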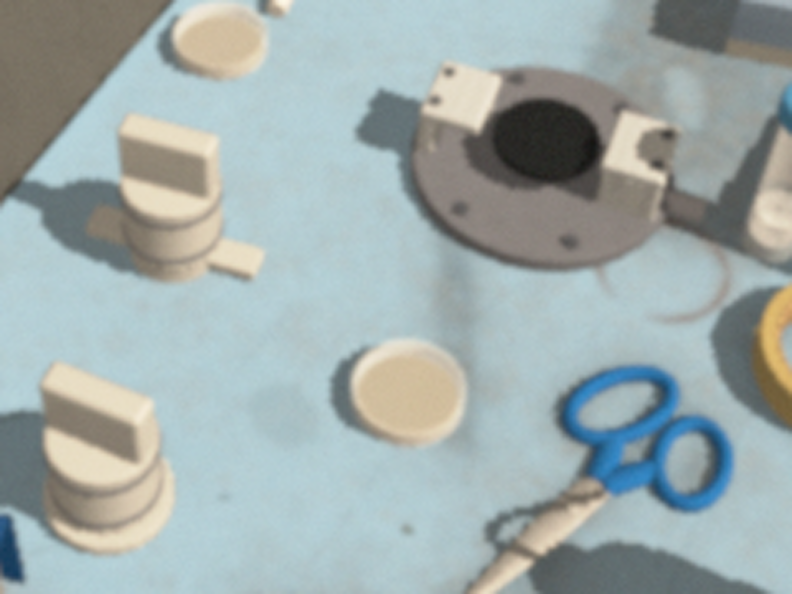

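The image confirms that the lugged cartridge is the left-rear one at (464.8, 57.5) mm, yaw about 7.5°. The dock centre is at (616.7, 204) mm with its axis at about 6°. Now I work out the approach in tool axes.

```bash
cat >> h.py <<'E'
def rel(target, yaw_jaw_deg):
    """shift in tool axes (mm) and turn about tool x (rad) to put TCP at target with jaw dir at yaw (mod 180)"""
    s=manip.state(); M=R.from_quat(s['tool_rot'],scalar_first=True).as_matrix()
    d=M.T@(np.array(target)-s['tool_pos'])*1000
    j=np.degrees(np.arctan2(M[1,1],M[0,1])); t=-(yaw_jaw_deg-j)
    t=(t+90)%180-90
    print('shift',d.round(1),'turn',np.radians(t).round(3),np.radians(t-180*np.sign(t)).round(3),'jaw',j.round(2),'x axis',M[:,0].round(3),'pos',(s['tool_pos']*1000).round(1),'q',s['joint_pos'].round(3),'F',s['contact_force'].round(1),'g',s['gripper_width'].round(3),'t',s['time'])
E
python3 -c "
from h import *
rel([.4648,.0575,.14],97.5)"
```

```text
Traceback (most recent call last):
  File "h.py", line 18, in rel
    print('shift',d.round(1),'turn',np.radians(t).round(3),np.radians(t-180*np.sign(t)).round(3),'jaw',j.round(2),'x axis',M[:,0].round(3),'pos',(s['tool_pos']*1000).round(1),'q',s['joint_pos'].round(3),'F',s['contact_force'].round(1),'g',s['gripper_width'].round(3),'t',s['time'])
                                                                                                                                                                                                                                               ^^^^^^^^^^^^^^^^^^^^^^^^
AttributeError: 'float' object has no attribute 'round'
```

```bash
sed -i "s/s\['gripper_width'\].round(3)/s['gripper_width']/" h.py
python3 -c "
from h import *
rel([.4648,.0575,.14],97.5)"
```

```text
shift [  91.2 -469.9 -442. ] turn 0.329 -2.813 jaw -63.66 x axis [-0.     0.001 -1.   ] pos [ 277.3 -559.8  230.7] q [-1.23   0.053  1.614 -0.     1.476 -0.119] F [-0.5 -0.1 -0.6] g 0.9964602555924645 t 0.25
```

```bash
python3 -c "
from h import *
for n in('scene','side'):
  P=pts(grab(n)).reshape(-1,3); 
  a=np.array([.277,-.56]);d=np.array([.188,.617]);L=np.hypot(*d);e=d/L
  s=(P[:,:2]-a)@e; p=(P[:,:2]-a)@np.array([-e[1],e[0]])
  for s0 in np.arange(-.05,.7,.05):
    m=(abs(p)<.09)&(s>=s0)&(s<s0+.05)&(P[:,2]<.4)
    print(n,s0.round(2),m.sum(),np.percentile(P[m,2],99).round(3) if m.sum() else '')
"
```

```text
scene -0.05 0 
scene 0.0 0 
scene 0.05 0 
scene 0.1 0 
scene 0.15 0 
scene 0.2 110 0.08
scene 0.25 1684 0.117
scene 0.3 1682 0.146
scene 0.35 2275 0.118
scene 0.4 1277 0.087
scene 0.45 1981 0.056
scene 0.5 1998 0.095
scene 0.55 2127 0.005
scene 0.6 3176 0.095
scene 0.65 1429 0.095
side -0.05 0 
side 0.0 0 
side 0.05 0 
side 0.1 0 
side 0.15 12 0.004
side 0.2 3796 0.078
side 0.25 3007 0.117
side 0.3 2254 0.118
side 0.35 941 0.117
side 0.4 68 0.086
side 0.45 6 0.061
side 0.5 437 0.094
side 0.55 497 0.004
side 0.6 1635 0.094
side 0.65 281 0.094
```

play_rows(plan=[[0,-59,-55,0.04,-1],[0,-118,-111,0.08,-1],[0,-176,-166,0.12,-1],[0,-235,-221,0.16,-1],[0,-294,-276,0.2,-1],[0,-352,-332,0.25,-1],[10,-411,-387,0.3,-1],[30,-470,-442,0.329,-1]])

```text
time: 1.35
tool_pos: [0.4232, -0.0805, 0.2208]
tool_rot: [0.046, 0.707, 0.045, -0.705]
contact_force: [0.8, -0.9, 0.5]
gripper_width: 1.003
```

```bash
python3 -c "
from h import *
rel([.4648,.0575,.125],97.5)"
```

```text
shift [  95.8 -131.6  -58.8] turn -0.002 3.14 jaw -82.59 x axis [ 0.003 -0.001 -1.   ] pos [423.2 -80.5 220.8] q [-0.361 -0.439  2.056  0.     1.522  1.08 ] F [ 0.8 -0.9  0.5] g 1.0028517138409017 t 1.35
```

play_rows(plan=[[10,-40,-18,0,-1],[30,-88,-39,0,-1],[60,-132,-59,0,-1],[80,-132,-59,0,-1],[80,-132,-59,0,-1]])

```text
time: 1.98
tool_pos: [0.4625, 0.0569, 0.1381]
tool_rot: [-0.047, -0.704, -0.047, 0.707]
contact_force: [-1.0, 0.8, 0.2]
gripper_width: 0.998
```

```bash
python3 -c "
from h import *
rel([.4648,.0575,.065],97.5)
f=grab('wrist','w0');P=pts(f);print(f['origin'])
m=((P[...,2]>.088)&(P[...,2]<.1)).astype(np.uint8)
k,l,s,c=cv2.connectedComponentsWithStats(m)
for i in range(1,k):
  if s[i,4]>100:
    q=P[l==i][:,:2]*1000;w=np.linalg.eigh(np.cov(q.T))[1][:,1];print(s[i],np.median(P[l==i][:,2]),cv2.minAreaRect(q.astype(np.float32)),np.degrees(np.arctan2(w[1],w[0]))%180)
"
```

```text
shift [73.1 -0.3 -2.7] turn 0.001 -3.14 jaw -82.43 x axis [-0.004  0.    -1.   ] pos [462.5  56.9 138.1] q [-0.037 -0.263  2.064 -0.     1.345  1.401] F [-1.   0.8  0.2] g 0.9980014014402941 t 1.975
[0.53702134 0.0661805  0.27903986]
[ 505  143   54   85 2585] 0.09230258679566047 ((514.9765625, -87.0913314819336), (49.90360641479492, 17.457067489624023), 2.7224223613739014) 2.8805160700009083
[ 258  196   28   78 2010] 0.09237406287744647 ((465.35491943359375, 58.65548324584961), (49.4650764465332, 16.019201278686523), 8.993946075439453) 8.806709847696652
```

View pics/w0.png

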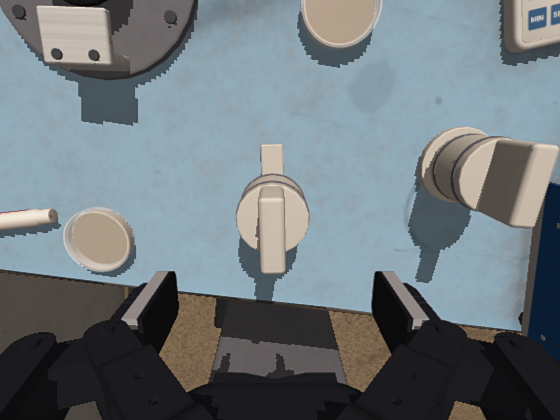

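The wrist view shows the lugged cartridge centred between the jaws at (271,230) with its lug at (271,158). It gives (465.1, 58.5) mm and yaw 8.8°, so I descend and grip.

play_rows(plan=[[25,-1,-3,-0.02,-1],[50,-1,-3,-0.02,-1],[66,-1,-3,-0.02,-1],[73,-1,-3,-0.02,-1],[73,-1,-3,-0.02,-1]])

```text
time: 2.65
tool_pos: [0.467, 0.0574, 0.0673]
tool_rot: [0.053, 0.705, 0.053, -0.705]
contact_force: [0.4, 0.2, 0.2]
gripper_width: 1.002
```

play_rows(plan=[[0,0,0,0,1],[0,0,0,0,1],[0,0,0,0,1],[0,0,0,0,1],[0,0,0,0,1],[0,0,0,0,1],[0,0,0,0,1],[0,0,0,0,1]])

```text
time: 3.65
tool_pos: [0.467, 0.0577, 0.0673]
tool_rot: [0.053, 0.705, 0.053, -0.705]
contact_force: [-0.1, 0.1, 2.4]
gripper_width: 0.175
```

```bash
python3 -c "
from h import *
rel([.6167,.204,.18],6)"
```

```text
shift [-112.7 -122.1 -170. ] turn -1.525 1.617 jaw -81.36 x axis [ 0.  0. -1.] pos [467.   57.7  67.3] q [-0.035 -0.16   2.106  0.     1.196  1.385] F [-0.1  0.1  2.4] g 0.17485427233151332 t 3.65
```

play_rows(plan=[[-20,0,0,0,1],[-50,0,0,0,1],[-80,-20,-28,-0.18,1],[-80,-44,-62,-0.36,1],[-80,-68,-96,-0.54,1],[-80,-92,-130,-0.72,1],[-80,-112,-158,-0.9,1],[-80,-122,-170,-1.08,1]])

```text
time: 4.65
tool_pos: [0.6169, 0.2049, 0.1456]
tool_rot: [-0.41, -0.575, -0.41, 0.577]
contact_force: [0.3, -0.4, -0.7]
gripper_width: 0.176
```

play_rows(plan=[[0,0,0,-0.16,1],[0,0,0,-0.32,1],[0,0,0,-0.445,1],[0,0,0,-0.445,1],[0,0,0,-0.445,1]])

```text
time: 5.28
tool_pos: [0.6162, 0.2037, 0.1464]
tool_rot: [0.525, 0.473, 0.525, -0.474]
contact_force: [0.1, -0.4, -1.0]
gripper_width: 0.176
```

```bash
python3 -c "
from h import *
rel([.6167,.204,.1],6)
f=grab('wrist','w1');P=pts(f);grab('scene','s1')
def comp(lo,hi,extra=1):
  m=((P[...,2]>lo)&(P[...,2]<hi)&extra).astype(np.uint8)
  k,l,s,c=cv2.connectedComponentsWithStats(m)
  for i in range(1,k):
   if s[i,4]>150:
    q=P[l==i][:,:2]*1000;w=np.linalg.eigh(np.cov(q.T))[1][:,1];print(s[i],np.median(P[l==i][:,2]).round(4),[np.round(x,1) for x in cv2.minAreaRect(q.astype(np.float32))],np.degrees(np.arctan2(w[1],w[0])).round(1)%180)
for b in((.041,.048),(.067,.075),(.10,.125),(.145,.18)):print(b);comp(*b)
"
```

```text
shift [46.4  0.6 -0.2] turn -0.001 3.14 jaw 5.92 x axis [-0.001 -0.    -1.   ] pos [616.2 203.7 146.4] q [ 0.205  0.172  1.629 -0.     1.342  0.102] F [ 0.1 -0.4 -1. ] g 0.17612418633813517 t 5.275
(0.041, 0.048)
[391   0 169  25 477] 0.0446 [array([731.3, 351.7]), array([108.8,  13.5]), np.float64(5.0)] 9.699999999999989
[503  84  57 136 955] 0.0444 [array([798.3, 266.9]), array([98.3,  3.2]), np.float64(83.7)] 84.0
[ 186  182   46   55 2327] 0.0426 [array([566.1, 200.4]), array([33.9, 43.8]), np.float64(5.8)] 96.1
[ 318  182   47   55 2330] 0.0426 [array([667.1, 210.7]), array([34. , 43.5]), np.float64(5.9)] 95.4
[422 197  31  34 182] 0.0444 [array([737. , 217.5]), array([29. , 12.3]), np.float64(71.6)] 66.9
[543 356  17  37 244] 0.0441 [array([878.1,  79.5]), array([34.7,  8.6]), np.float64(89.7)] 88.0
(0.067, 0.075)
[526 158  34  86 706] 0.071 [array([795.6, 238.6]), array([58.5,  3. ]), np.float64(84.6)] 84.5
[438 205  35  38 282] 0.0711 [array([737.1, 218.6]), array([28.7, 11.9]), np.float64(64.9)] 66.0
(0.1, 0.125)
[ 230  203   88   38 1047] 0.111 [array([614.6, 216.1]), array([52. , 22.3]), np.float64(6.8)] 6.699999999999989
[ 458  216   72   62 3343] 0.1109 [array([744.7, 214.9]), array([35.3, 35.4]), np.float64(26.9)] 156.5
(0.145, 0.18)
[ 220  231  110  130 6836] 0.1713 [array([617. , 201.1]), array([44.5, 43.4]), np.float64(52.7)] 96.1
```

View pics/w1.png

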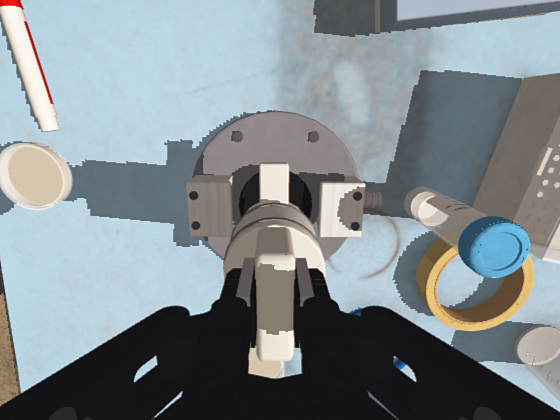

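View pics/s1.png

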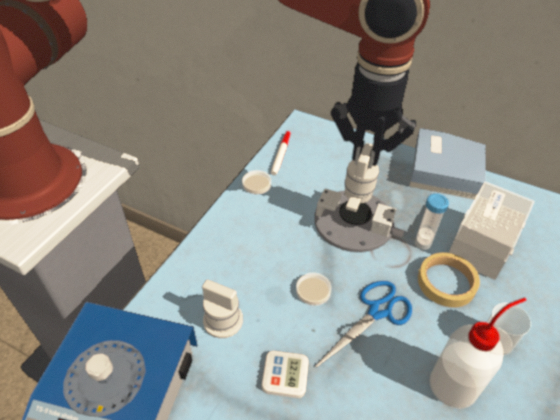

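```bash
python3 -c "
from h import *
f=grab('wrist');P=pts(f)[160:210,255:295].reshape(-1,3);q=P[(P[:,2]>.08)&(P[:,2]<.1)]
a=np.radians(5.9);ex=np.array([np.cos(a),np.sin(a)]);ey=np.array([-ex[1],ex[0]])
d=q[:,:2]-np.array([.6166,.2055])
print(len(q),np.median(q[:,2]),np.percentile(d@ex,[1,50,99])*1000,np.percentile(d@ey,[50,97,99,99.8])*1000)
w,v=np.linalg.eigh(np.cov(q[:,:2].T));print(np.degrees(np.arctan2(v[1,1],v[0,1])))
# lug centreline direction per row
b=d@ey;c=d@ex
for t in np.arange(b.min(),b.max(),.003):
  m=(b>=t)&(b<t+.003); print((t*1000).round(),(c[m].min()*1000).round(1),(c[m].max()*1000).round(1))
"
```

```text
1258 0.09004917515185007 [-9.7437712  -0.91261717  9.25633241] [31.09189338 42.88699872 43.03812008 43.12074789]
96.0864218130277
15.0 -12.6 12.6
18.0 -11.7 10.5
21.0 -9.6 7.7
24.0 -9.6 8.3
27.0 -9.5 8.3
30.0 -9.5 8.2
33.0 -9.4 8.2
36.0 -9.4 8.2
39.0 -9.4 8.1
42.0 -9.3 8.1
```

The lug lies along the dock's gap axis to within 0.3°. The cartridge axis is about 4 mm short along dock +y, so I correct that and lower.

play_rows(plan=[[0,0.6,-4,0,1],[20,0.6,-4,0,1],[36,0.6,-4,0,1],[46,0.6,-4,0,1],[50,0.6,-4,0,1],[54,0.6,-4,0,1],[59,0.6,-4,0,1],[59,0.6,-4,0,1]])

```text
time: 6.42
tool_pos: [0.617, 0.2079, 0.0892]
tool_rot: [0.526, 0.473, 0.525, -0.473]
contact_force: [-4.9, -0.4, 5.6]
gripper_width: 0.175
```

```bash
python3 -c "
from h import *
rel([.6167,.204,.0873],6)
f=grab('wrist','w2');P=pts(f)
a=np.radians(5.9);ex=np.array([np.cos(a),np.sin(a)]);ey=np.array([-ex[1],ex[0]])
d=P[...,:2]-np.array([.6166,.2055]);b=d@ey*1000;c=d@ex*1000
m=(abs(c)<6)&(b>28)&(b<60)&(P[...,2]>.02)&(P[...,2]<.06)
print(m.sum(),np.median(P[m][:,2]),np.percentile(b[m],[1,50,99]))
m=(abs(c)<20)&(b>28)&(b<45)&(P[...,2]>.02)&(P[...,2]<.06);print(np.percentile(c[m],[1,50,99]))
for n,(s) in dict(l=-1,r=1).items():
  m=(c*s>38)&(c*s<64)&(b>-5)&(b<20)&(P[...,2]>.035)&(P[...,2]<.055);print(n,m.sum(),np.median(P[m][:,2]))
"
```

```text
shift [ 1.9 -0.7  3.8] turn 0.0 -3.141 jaw 6.02 x axis [ 0.  0. -1.] pos [617.  207.9  89.2] q [ 0.211  0.233  1.66  -0.     1.248  0.106] F [-4.9 -0.4  5.6] g 0.17473351555696928 t 6.425
655 0.032448785836840355 [28.20949747 38.20053909 47.12359822]
[-8.40538429  0.11894414  8.64928125]
l 1691 0.04267723934849188
r 1696 0.042667662837191034
```

View pics/w2.png

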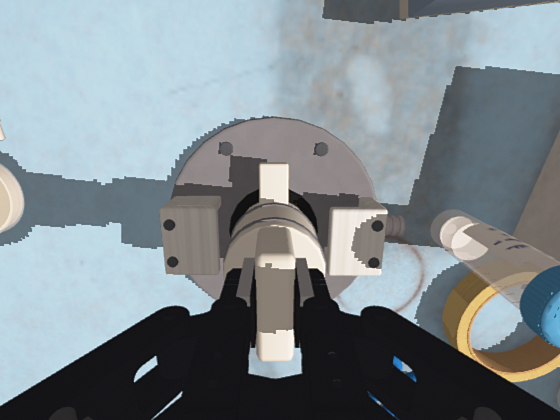

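The lug sits in the gap, centred to within 1 mm. Its top is at about 34 mm, so the plate is pressed about 8 mm. I press 2.5 mm more and turn clockwise.

play_rows(plan=[[2.5,0,0,0,1],[2.5,0,0,0,1],[2.5,0,0,0.15,1],[2.5,0,0,0.3,1],[2.5,0,0,0.45,1],[2.5,0,0,0.6,1],[2.5,0,0,0.75,1],[2.5,0,0,0.75,1]])

```text
time: 7.48
tool_pos: [0.6199, 0.2081, 0.0889]
tool_rot: [0.316, 0.636, 0.314, -0.63]
contact_force: [0.1, -0.8, 5.1]
gripper_width: 0.175
```

```bash
python3 -c "
from h import *
rel([.6170,.2079,.0873],95.9)"
```

```text
shift [ 1.6 -2.2  1.9] turn 0.822 -2.32 jaw -37.01 x axis [ 0.008  0.001 -1.   ] pos [619.9 208.1  88.9] q [ 2.110e-01  2.350e-01  1.658e+00 -1.000e-03  1.240e+00  8.570e-01] F [ 0.1 -0.8  5.1] g 0.1747929695444371 t 7.475
```

```bash
python3 -c "
from h import *
f=grab('wrist','w3');P=pts(f);rel([.6170,.2079,.0873],95.9)
a=np.radians(5.9);ex=np.array([np.cos(a),np.sin(a)]);ey=np.array([-ex[1],ex[0]])
d=P[...,:2]-np.array([.6166,.2055]);b=d@ey*1000;c=d@ex*1000;r=np.hypot(b,c)
m=(r>30)&(r<55)&(P[...,2]>.022)&(P[...,2]<.040)
k,l,s,cc=cv2.connectedComponentsWithStats(m.astype(np.uint8))
for i in range(1,k):
  if s[i,4]>60:
    M=l==i; print(s[i],np.median(P[M][:,2]),'yaw rel dock',np.degrees(np.arctan2(np.median(b[M]),np.median(c[M]))),np.percentile(r[M],99))
for s in(-1,1):
  m=(c*s>38)&(c*s<64)&(abs(b)<20)&(P[...,2]>.035)&(P[...,2]<.055);print(m.sum(),np.median(P[m][:,2]),np.median(c[m]))
grab('scene');rel([.6170,.2079,.0873],95.9)
"
```

```text
shift [ 1.5 -2.2  1.9] turn 0.823 -2.319 jaw -36.97 x axis [ 0.008  0.001 -1.   ] pos [619.9 208.1  88.9] q [ 2.110e-01  2.350e-01  1.658e+00 -1.000e-03  1.240e+00  8.560e-01] F [ 1.2 -0.8  6.3] g 0.17300199315241652 t 7.525
[ 259  162   30   36 1023] 0.032313714427620044 yaw rel dock 44.82296028118494 50.03219774021096
[190 249  34  23 208] 0.03168813557382652 yaw rel dock 149.1854605141959 54.46444265700848
1264 0.04269702418983376 -51.73061999136361
3015 0.04267686428971698 51.2174947591077
shift [ 1.5 -2.2  1.9] turn 0.823 -2.319 jaw -36.96 x axis [ 0.008  0.001 -1.   ] pos [619.9 208.1  88.9] q [ 2.110e-01  2.350e-01  1.658e+00 -1.000e-03  1.240e+00  8.560e-01] F [-0.2 -0.2  5.5] g 0.17579687039653813 t 7.575
```

Small moves seem to stick: the plate is still at about 8.3 mm and the tool drifted about 3 mm. I correct and press further before going under the claws.

play_rows(plan=[[3,-2,2,0,1],[3,-2,2,0,1],[3,-2,2,0,1]])

```text
time: 7.95
tool_pos: [0.619, 0.208, 0.0872]
tool_rot: [0.317, 0.637, 0.314, -0.628]
contact_force: [4.2, -0.0, 6.8]
gripper_width: 0.173
```

```bash
python3 -c "
from h import *
rel([.6170,.2079,.0873],95.9)"
```

```text
shift [-0.2 -1.5  1.3] turn 0.823 -2.319 jaw -36.96 x axis [ 0.013  0.002 -1.   ] pos [619.  208.   87.2] q [ 2.110e-01  2.320e-01  1.665e+00 -1.000e-03  1.231e+00  8.560e-01] F [ 4.2 -0.   6.8] g 0.17342745584454786 t 7.95
```

play_rows(plan=[[0,0,0,0.15,1],[0,0,0,0.3,1],[0,0,0,0.45,1],[0,0,0,0.6,1],[0,0,0,0.74,1],[0,0,0,0.82,1],[0,0,0,0.82,1],[0,0,0,0.82,1]])

```text
time: 8.95
tool_pos: [0.6176, 0.2072, 0.0862]
tool_rot: [0.038, 0.709, 0.037, -0.703]
contact_force: [1.3, -1.2, 7.3]
gripper_width: 0.173
```

```bash
python3 -c "
from h import *
print(manip.state()['ft_torque'])
f=grab('wrist','w4');P=pts(f);rel([.6170,.2079,.0873],95.9)
f=grab('scene','s4');P=pts(f)
cv2.imwrite('pics/c4.png',cv2.resize(np.hstack([f['img'][150:270,290:450]]*1)[:,:,::-1],None,fx=5,fy=5,interpolation=cv2.INTER_CUBIC))
"
```

```text
[-0.5948614  -0.16808203  0.00763769]
shift [-1.  -0.8  0.5] turn 0.003 -3.139 jaw -83.94 x axis [ 0.009 -0.    -1.   ] pos [617.6 207.2  86.3] q [ 0.21   0.232  1.666 -0.002  1.234  1.676] F [ 0.3 -2.1  7.1] g 0.1752773301801933 t 9.0
```

View pics/c4.png

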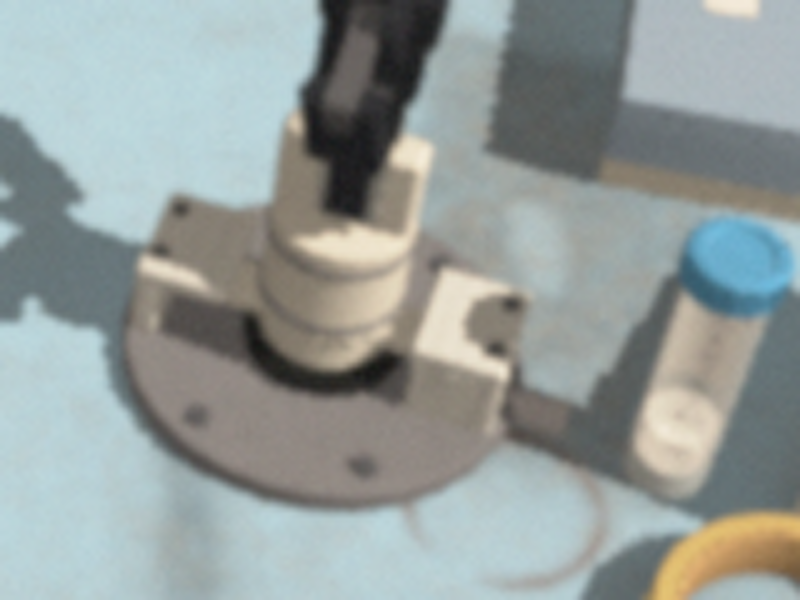

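View pics/w4.png

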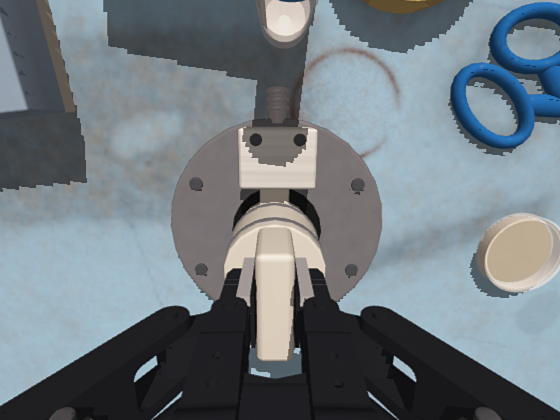

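Both lugs have gone under the claws: in the wrist view the lug disappears beneath the claw at (278,190), and nothing shows in the gaps. I ease up so the lugs seat on the claws, then release.

play_rows(plan=[[-1,0,0,0,1],[-2,0,0,0,1],[-3,0,0,0,1],[-4,0,0,0,1],[-4,0,0,0,1]])

```text
time: 9.68
tool_pos: [0.6175, 0.2072, 0.09]
tool_rot: [0.038, 0.709, 0.037, -0.703]
contact_force: [1.3, -1.9, 5.2]
gripper_width: 0.178
```

play_rows(plan=[[0,0,0,0,0.3],[0,0,0,0,-0.4],[0,0,0,0,-1],[0,0,0,0,-1],[0,0,0,0,-1],[0,0,0,0,-1],[0,0,0,0,-1],[0,0,0,0,-1]])

```text
time: 10.68
tool_pos: [0.6139, 0.2074, 0.0866]
tool_rot: [0.037, 0.706, 0.037, -0.706]
contact_force: [0.5, 0.1, 0.7]
gripper_width: 1.001
```

play_rows(plan=[[-20,0,0,0,-1],[-50,0,0,0,-1],[-80,0,0,0,-1],[-110,0,0,0,-1],[-110,0,0,0,-1],[-110,0,0,0,-1]])

```text
time: 11.42
tool_pos: [0.6136, 0.2074, 0.1963]
tool_rot: [-0.037, -0.706, -0.037, 0.706]
contact_force: [0.7, -0.0, 0.1]
gripper_width: 1.003
```

```bash
python3 -c "
from h import *
rel([.6170,.2079,.0873],95.9)
f=grab('scene','s5');a=grab('wrist','w5')
c=cv2.resize(f['img'][150:270,290:450],(800,600),interpolation=cv2.INTER_CUBIC);cv2.imwrite('pics/c5.png',c[:,:,::-1])
for n,g in(('scene',f),('wrist',a)):
  P=pts(g);d=np.linalg.norm(P[...,:2]-[.6166,.2050],axis=-1)
  for lo,hi,rr in((.108,.125,.05),(.040,.047,.08)):
    m=((P[...,2]>lo)&(P[...,2]<hi)&(d<rr)).astype(np.uint8)
    k,l,s,_=cv2.connectedComponentsWithStats(m)
    for i in range(1,k):
      if s[i,4]>100:
        q=P[l==i]; print(n,s[i,4],np.median(q[:,2]).round(4),[np.round(x,1) for x in cv2.minAreaRect((q[:,:2]*1000).astype(np.float32))])
"
```

```text
shift [109.   -0.2  -3.5] turn 0.003 -3.139 jaw -83.94 x axis [-0. -0. -1.] pos [613.6 207.4 196.3] q [0.211 0.128 1.591 0.    1.422 1.676] F [ 0.7 -0.   0.1] g 1.0034306435549778 t 11.425
scene 298 0.1172 [array([615.2, 205.9]), array([50.2, 18. ]), np.float64(6.3)]
scene 337 0.0443 [array([565.1, 199.5]), array([34.6, 46. ]), np.float64(6.2)]
scene 367 0.0443 [array([666.7, 209.9]), array([34.2, 47. ]), np.float64(5.3)]
wrist 1542 0.1163 [array([616.6, 206.7]), array([49.4, 15.7]), np.float64(5.5)]
wrist 2009 0.0425 [array([667.4, 210.4]), array([33.2, 43.8]), np.float64(6.0)]
wrist 932 0.0426 [array([566.3, 200.4]), array([32.6, 44. ]), np.float64(6.9)]
```

View pics/c5.png

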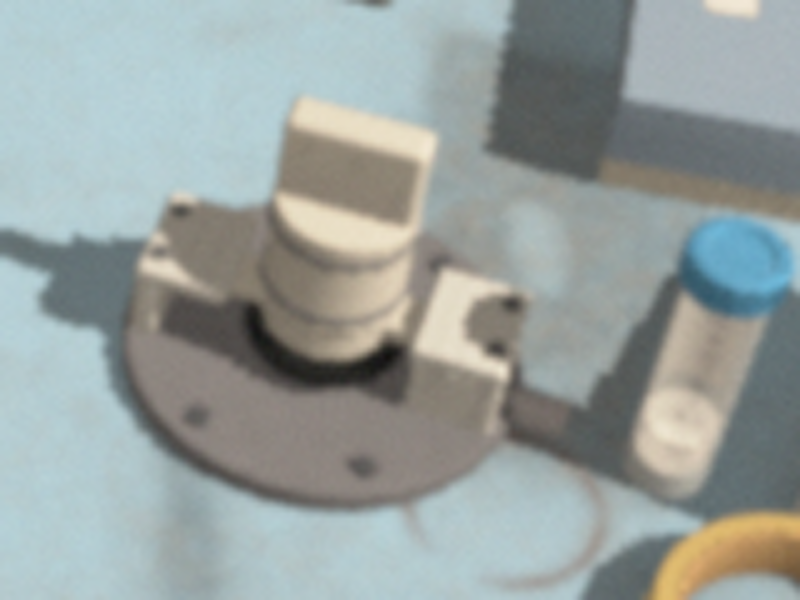

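Released and clear. The handle top is at 117–118 mm, and 118 mm is expected with the plate held at 6 mm. Yaw is about 6°, square to the dock, and the axis is about 1.5 mm from centre. Handing in.

```bash
python3 -c "
from plant import manip
print(manip.job_done())"
```

```text
the job is handed in; nothing more can be done
None
```

The two-lug cartridge is locked in the bayonet dock, and I handed the job in at about 11.5 s of the 38 s allowed. I stood it in the gaps, pressed the plate down about 10 mm, turned it 90° clockwise, eased up, then released and backed off 110 mm.

**Last checks, after release:**
- **Height:** the handle top reads 117.2 mm in the scene camera. The wrist camera gives 116.3 mm but reads about 1.5 mm low throughout. Expected is 118 mm with the lugs held under the claws.
- **Angle:** the handle yaw is 5.5 to 6.3° against the dock axis at about 5.9°, so it sits square.
- **Centring:** the axis is within about 1.5 mm of the dock centre.
- **Contact:** the wrist force is about 0, with the gripper open and clear.
- **Plain cartridge:** I never moved near it and it was still standing in the mid-task picture. I did not re-measure it at the end.

**One disagreement during the job:** at mid-turn the plate was still at about 8 mm and the tool had drifted about 3 mm sideways. I corrected both before the lugs went under the claws.

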